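# Snap the lid onto the rooftop spice box

### The arm

A 6-joint arm with a two-finger parallel gripper is mounted at the origin on the work surface. World frame = base frame: x ahead of the robot, y to its left, z up, the work surface at z = 0. Lengths are in m, angles in rad, forces in N, time in s.
With the tool pointing down it reaches from about 0.35 to 1 m from the base axis. Payload 7.1 kg.
Tool frame: the origin (TCP) lies between the finger pads; the fingertips stand 22 mm ahead of it and the grasp point (between the pads) lies 3 mm ahead of it; x points along the fingers, y is the direction in which the jaws open and shut, and the axes are right-handed (so a half turn about x gives the same grasp; the last joint's range is limited). The gripper opens to 85 mm and grips with 20 to 120 N. Pads are 22 mm wide; open, the fingers measure 114 mm over their backs; the gripper's body (76 mm by 85 mm) begins 54 mm behind the grasp point. The pads swing forward as they close: fully open they stand 13 mm farther back than shut.
Start: joints at [-1.25, 0.423, 1.63, -0, 1.089, -0.019], TCP at [0.208, -0.589, 0.253] pointing down, gripper open.
Joint ranges: [-3, 3], [-0.9, 2.11], [0.09, 2.58], [-1.31, 4.45], [0.11, 2.69], [-2.54, 2.54]. Speed limits (rad/s): [2.39, 2.39, 3.01, 3.14, 3.14, 3.14].

### API

Orientations are given as a rotation vector (axis times angle).
In Python, from rig import manip gives the robot as it stands. The module is installed in compiled form; this text tells all that it offers. Calls block until the motion is done:
- manip.move_to(position, orientation): joint-space move of the TCP to a pose.
- manip.servo_line(position, orientation=None, rate=0.15): straight line of the TCP; orientation=None keeps the orientation; rate is the mean speed in m/s.
- manip.set_joints(angles): joint-space move.
- manip.command_gripper(opening, f_grip=None): finger opening in m; f_grip is the grip in N (None keeps the last); returns when the fingers have stopped.
- manip.hold(seconds).
- manip.solve_ik(position, orientation): joint angles nearest the present ones, or None.
- manip.camera(name): name is "scene" or "top"; returns a dict with "image" (400x640x3 uint8, red, green, blue), "fx", "fy", "cx", "cy" (pixels), "k1" (the pictures are not rectified: a ray, as slopes to the right and down, at radius r is drawn at 1 + k1 r^2 times it, then the intrinsics apply), "cam_to_world" (4x4, takes a point from camera to world coordinates). Camera axes: x right, y down, z forward; pixel columns grow to the right and rows downward; lengths in m; the calibration is good to about 2 mm. A picture is of the moment at which its call begins. There is no depth.
A pose or a line that the arm cannot do raises manip.IKError and nothing moves.
- manip.sign_off(): hands the job in, once; it reports no verdict.
Readings, each from a call of its own:
- manip.get_time(): time.
- manip.get_joint_positions(): joint angles.
- manip.get_joint_vel(): joint speeds.
- manip.get_tau(): joint torques, N m.
- manip.get_position(): TCP position.
- manip.get_ee_rot(): TCP orientation.
- manip.get_contact_force(): force on the tool from outside, world axes, zero at the start.
- manip.get_torque(): the same for the moment, N m.
- manip.get_width(): finger opening in m.
Only numpy, scipy, OpenCV 4.12 (cv2) and the standard library are available. Lean on these libraries where they do the work, as an engineer would, in place of code of your own. Each camera call takes 0.05 s, during which the arm holds its last target. There are 200 camera calls.

### The job

Close the green box with the loose green lid: tuck one end of the lid under the box's fixed white lip (on the side facing the robot), then press the other end down past the sprung roller latch until it clicks under and the lid lies level and fully home on the rim. Press firmly but do not force it, as the plastic is thin: keep the push under about 40 N. Leave the sauce dish, the skewer rack and its skewers where they are.

Things in the scene. Friction and masses are not known exactly. Their poses are not given: they have to be found in the camera images.
- box: green open box, 160 (x) by 110 (y) by 65 high, walls 6, fixed to the table. Origin: centre of its underside, on the table. Its -x end, roughly towards the robot, has the lip; its +x end the latch. A steel lug stands out 40 mm at the foot of each long side (4 high)
- seat (a point): centre of the box's rim plane, 65 above the table, axes as the box; the lid's origin coincides with it when the lid is home
- lip (a point): middle of the inner lower edge of the white lip at the box's -x end, 11 above the rim plane and at box x = -70. The lip is 90 long (y), 5 thick, reaches from box x = -86 to -70, and is closed behind by a back stop whose face is at x = -81. The lid's end goes beneath the lip, up to the back stop
- latch (a point): axis of the white latch roller at rest (box x = 83.5, 9.8 above the rim plane). Diameter 12, length 40 along y, spins freely; it overhangs the end of a seated lid by 3.5 and yields up to 6 towards +x against a spring. A lid end pushed down (about 14 N there) drives it back, then it springs out over the lid. Steel bracket behind it: x = 87 to 103, y to +-29, top 19 above the rim
- lid: loose green lid, about 0.2 kg, alike end for end: plate 162 (x) by 125 (y) by 4 thick; under each long edge a skirt 8 deep, 110 long, 4 thick (inner faces 117 apart, they go outside the box walls). Origin: centre of the plate's underside (8 above the table as it lies on its skirts). White bar handle on top in the middle, 14 (x) by 60 (y), z = 4 to 30. z up
- dish: small white porcelain sauce dish, 80 across, 22 high, loose; origin at the centre of its underside; a bystander
- rack: loose stainless skewer rack, 85 (x) by 188 (y) by 30 high, slots along y; origin at the centre of its underside; a bystander
- skewer0: flat steel skewer standing on edge in a slot of the rack, 305 long along y with a dark wooden handle at -y; a bystander
- skewer1: flat steel skewer standing on edge in a slot of the rack, 305 long along y with a dark wooden handle at -y; a bystander
- skewer2: flat steel skewer standing on edge in a slot of the rack, 305 long along y with a dark wooden handle at -y; a bystander
- skewer3: flat steel skewer standing on edge in a slot of the rack, 305 long along y with a dark wooden handle at -y; a bystander

How it is judged:
At the end, for the whole second after the job is handed in: The lid is at rest on the box: its origin within 5 mm of the seat across and within 2.5 mm in height, level within 0.025 rad (one end under the lip, the other under the latch roller) and in line with the box within 0.08 rad; the dish, rack and skewers are each within 30 mm of where they began (horizontal distance between lid and seat below 0.005 m and z of lid in the frame of seat between -0.003 and 0.0025 m and angle between lid's own z axis and vertical below 0.025 rad and angle between the x axis of lid and the x axis of box, either way round below 0.08 rad and linear speed of lid below 0.02 m/s and not (distance of any of dish, rack, skewer0, skewer1, skewer2, skewer3 from where it was at the start of the episode above 0.03 m)); the robot touches nothing.
It fails at once if the lid is forced against the box with more than 50 N (contact force between lid and box above 50 N).
It fails at once if the dish, the rack or a skewer is moved by more than 30 mm (distance of any of dish, rack, skewer0, skewer1, skewer2, skewer3 from where it was at the start of the episode above 0.03 m).
It also fails if it takes over 51 s, if anything falls off the work surface, if the arm or the gripper's body presses on something with over 40 N, if the wrist force passes 120 N, or if a joint passes its speed limit or range.

## Working session

There is one attempt and no reset: what is moved stays moved. The work goes in short steps, each a Python script; the robot and the scene stay as the last script left them, time stands still between calls to the robot, and variables do not carry over. Pictures are saved under pics/ and viewed, about 8 in all and at most 12, crops included, and the job is handed in when it is done.

```bash
mkdir -p pics
cat > h.py <<'E'
import numpy as np,cv2
from rig import manip
def shot(n,f=None):
    c=manip.camera(n)
    if f: cv2.imwrite('pics/'+f,c['image'][:,:,::-1])
    return c
def ray(c,u,v):
    x=np.array([(u-c['cx'])/c['fx'],(v-c['cy'])/c['fy']]); s=x.copy()
    for _ in range(20): s=x/(1+c['k1']*(s@s))
    T=np.array(c['cam_to_world']); return T[:3,3],T[:3,:3]@np.array([s[0],s[1],1])
def plane(c,u,v,z):
    o,d=ray(c,u,v); return o+d*(z-o[2])/d[2]
def proj(c,p):
    T=np.array(c['cam_to_world']); q=T[:3,:3].T@(np.array(p)-T[:3,3]); s=q[:2]/q[2]; s=s*(1+c['k1']*(s@s))
    return s*[c['fx'],c['fy']]+[c['cx'],c['cy']]
E
python3 - <<'E'
from h import *
for n in('top','scene'):
    c=shot(n,n+'0.png'); print(n,c['fx'],c['cx'],c['cy'],c['k1'],np.round(c['cam_to_world'],3).tolist())
print(manip.get_time(),manip.get_ee_rot())
E
```

```text
top 461.8209995937608 326.03072491704006 204.91363821196262 -0.006985500708753115 [[-0.005, -0.985, 0.172, 0.413], [-1.0, 0.0, -0.028, 0.002], [0.028, -0.173, -0.985, 1.034], [0.0, 0.0, 0.0, 1.0]]
scene 470.8982722615767 322.73624794270836 203.64642935809403 -0.025172032127614513 [[-0.005, 0.686, -0.728, 1.351], [1.0, -0.009, -0.015, 0.019], [-0.017, -0.727, -0.686, 0.775], [0.0, 0.0, 0.0, 1.0]]
0.1 [ 2.03734394  0.35103432 -2.03786565]
```

View pics/top0.png

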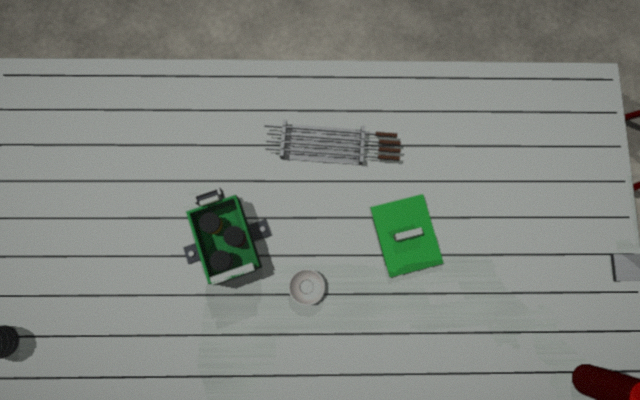

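View pics/scene0.png

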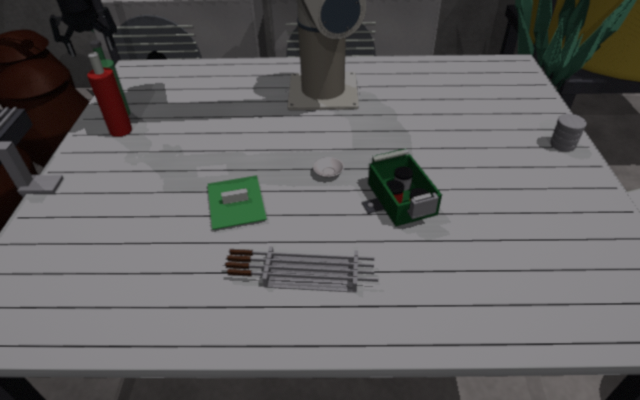

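The top view shows the box at about (224,240) with its lip at (233,273) and its latch at (209,197). The lid is at (407,235), the dish at (308,287) and the rack at (325,143). The scene view agrees. Next I'll enlarge both views.

Run:
```python
from h import *
t=cv2.imread('pics/top0.png');s=cv2.imread('pics/scene0.png')
a=cv2.resize(t[180:295,175:285],None,fx=5,fy=5,interpolation=cv2.INTER_CUBIC)
b=cv2.resize(s[140:230,355:445],(400,400),interpolation=cv2.INTER_CUBIC)[:,:245+155]
o=np.zeros((575,800,3),np.uint8); o[:575,:400]=cv2.resize(a,(550,575))[:,:400] if 0 else cv2.resize(t[185:300,180:280],(400,460))[0:460].copy().__class__((575,400,3),np.uint8)*0
o[:460,:400]=cv2.resize(t[185:300,180:280],(400,460),interpolation=cv2.INTER_CUBIC)
o[:400,400:]=b
o=cv2.convertScaleAbs(o,alpha=1.6)
cv2.imwrite('pics/crop.png',o)
c=shot('top')
im=c['image'];hsv=cv2.cvtColor(im,cv2.COLOR_RGB2HSV)
g=cv2.inRange(hsv,(45,100,40),(80,255,255))
for ct in cv2.findContours(g,cv2.RETR_EXTERNAL,cv2.CHAIN_APPROX_NONE)[0]:
    if cv2.contourArea(ct)<400: continue
    print(cv2.contourArea(ct))
    ap=cv2.approxPolyDP(ct,4,True)[:,0]
    print(ap.tolist())
    z=.012 if ct[:,0,0].mean()>320 else .065
    P=np.array([plane(c,u,v,z)[:2] for u,v in ct[:,0]],np.float32)
    r=cv2.minAreaRect(P*1000); print(r, (cv2.boxPoints(r)).round(1).tolist())
w=cv2.inRange(hsv,(0,0,150),(179,60,255))
```

```text
1405.5
[[235, 196], [187, 212], [209, 283], [190, 216], [208, 205], [234, 200], [235, 209], [216, 212], [223, 223], [245, 233], [249, 247], [234, 247], [222, 235], [208, 237], [204, 232], [206, 247], [212, 240], [217, 250], [238, 255], [241, 264], [259, 265]]
((512.5843505859375, 192.59231567382812), (160.9036865234375, 113.16056823730469), 19.128252029418945) [[418.0, 219.6999969482422], [455.1000061035156, 112.80000305175781], [607.0999755859375, 165.5], [570.0999755859375, 272.3999938964844]]
3870.0
[[422, 195], [371, 207], [390, 276], [442, 263]]
((524.243408203125, -206.18191528320312), (160.94129943847656, 126.34945678710938), 14.104509353637695) [[430.79998779296875, -164.5], [461.6000061035156, -287.1000061035156], [617.7000122070312, -247.8000030517578], [586.9000244140625, -125.30000305175781]]
```

View pics/crop.png

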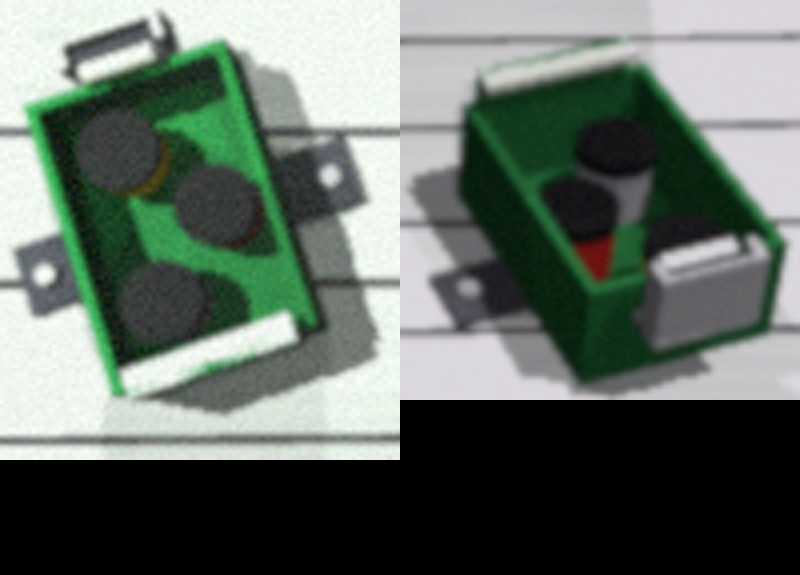

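The crops show the two lug holes at about (190.8,253.8) and (262.5,228.5) in the top view. The jars stay below the rim. I'll cross-check the box pose and the handle before grasping.

Run:
```python
from h import *
c=shot('top');s=shot('scene')
a=plane(c,190.75,253.75,.004);b=plane(c,262.5,228.5,.004);m=(a+b)/2
d=a-b; print('lugs',m,np.linalg.norm(d),np.degrees(np.arctan2(-d[0],d[1])))
# scene rim corners
hs=cv2.cvtColor(s['image'],cv2.COLOR_RGB2HSV); g=cv2.inRange(hs,(45,100,30),(80,255,255))
for ct in cv2.findContours(g,cv2.RETR_EXTERNAL,cv2.CHAIN_APPROX_NONE)[0]:
    if cv2.contourArea(ct)<300: continue
    ap=cv2.approxPolyDP(ct,3,True)[:,0]; print(ap.tolist())
    z=.012 if ct[:,0,0].mean()<320 else .065
    print([(plane(s,u,v,z)[:2]*1000).round(1).tolist() for u,v in ap])
# right lip/handle white in lid neighbourhood
for cam,(x0,x1,y0,y1),z in((c,(385,432,215,255),.038),(s,(215,255,183,210),.038)):
    im=cam['image'][y0:y1,x0:x1]; w=cv2.inRange(cv2.cvtColor(im,cv2.COLOR_RGB2HSV),(0,0,130),(179,70,255))
    ct=max(cv2.findContours(w,cv2.RETR_EXTERNAL,cv2.CHAIN_APPROX_NONE)[0],key=cv2.contourArea)
    P=np.array([plane(cam,u+x0,v+y0,z)[:2]*1000 for u,v in ct[:,0]],np.float32); print('handle',cv2.minAreaRect(P))
for sg in(1,-1):
  for th,pos in((14.1,(.524,-.206,.036)),(19.1,(.51,.19,.12))):
    from scipy.spatial.transform import Rotation as R
    t=np.radians(th); x=np.array([0,0,-1.]);y=sg*np.array([np.cos(t),np.sin(t),0]); M=np.c_[x,y,np.cross(x,y)]
    print(sg,th,manip.solve_ik(pos,R.from_matrix(M).as_rotvec()))
```

```text
lugs [0.51177881 0.19350895 0.004     ] 0.16653382255337565 19.608944984590693
[[255, 176], [209, 184], [213, 228], [265, 218]]
[[437.4, -170.6], [466.6, -282.4], [618.5, -245.7], [588.0, -131.0]]
[[409, 155], [370, 165], [397, 206], [398, 224], [437, 213], [440, 197]]
[[426.3, 214.0], [464.1, 115.5], [607.6, 164.6], [662.2, 160.7], [630.4, 247.8], [579.9, 263.1]]
[[548, 71], [557, 68], [558, 80], [570, 69], [578, 69], [599, 42], [619, 25], [634, 0], [626, 0], [579, 48], [575, 39], [582, 19], [574, 28], [573, 23], [583, 0], [568, 20], [568, 37], [561, 50], [568, 10], [560, 17], [558, 30], [548, 45], [546, 28], [551, 3], [540, 0], [535, 38], [537, 48], [545, 49], [541, 59]]
[[4.6, 702.0], [-14.6, 737.1], [61.5, 712.7], [-7.6, 775.6], [-7.3, 800.7], [-200.5, 949.8], [-342.7, 1084.8], [-590.1, 1260.3], [-590.2, 1227.4], [-154.9, 862.3], [-225.2, 876.2], [-398.7, 970.3], [-317.5, 908.5], [-362.1, 922.2], [-591.1, 1051.7], [-389.9, 914.1], [-241.7, 857.9], [-140.6, 796.0], [-486.7, 950.8], [-418.5, 894.5], [-300.9, 844.2], [-179.0, 765.7], [-318.8, 807.0], [-560.1, 910.3], [-593.1, 877.2], [-235.1, 739.6], [-156.7, 720.7], [-148.8, 745.0], [-76.5, 707.3]]
[[517, 0], [519, 52], [533, 53], [527, 35], [531, 2]]
[[-594.6, 784.1], [-127.8, 651.1], [-119.7, 695.2], [-260.1, 719.4], [-572.0, 833.8]]
handle ((525.3736572265625, -206.4823760986328), (13.149922370910645, 57.990779876708984), 13.826269149780273)
handle ((527.0050048828125, -208.37344360351562), (8.866697311401367, 54.240745544433594), 13.577954292297363)
1 14.1 [-3.95706679e-01  6.63661764e-01  1.86390061e+00 -4.44089210e-16
  6.14030276e-01 -6.41798104e-01]
1 19.1 [ 3.34753144e-01  5.00271901e-01  1.89084755e+00 -4.44089210e-16
  7.50473200e-01  1.39525684e-03]
-1 14.1 [-3.95706679e-01  6.63661764e-01  1.86390061e+00 -4.44089210e-16
  6.14030276e-01  2.49979455e+00]
-1 19.1 None
```

```bash
cat >> h.py <<'E'
from scipy.spatial.transform import Rotation as R
def lidR(yaw,tilt): # tilt>0: +x end up
    return R.from_euler('ZY',[yaw,-tilt],degrees=True)
T0=R.from_matrix(np.c_[[0,0,-1.],[1,0,0.],[0,-1.,0]])
def tool(yaw,tilt=0): return (lidR(yaw,tilt)*T0).as_rotvec()
G=.0285 # tcp height over lid origin
E
python3 - <<'E'
from h import *
manip.command_gripper(.06,30)
manip.move_to((.525,-.2065,.10),tool(14))
manip.servo_line((.525,-.2065,.008+G),rate=.12)
print(manip.get_contact_force(),manip.get_position())
manip.command_gripper(0.0,60)
print(manip.get_width(),manip.get_contact_force())
manip.servo_line((.525,-.2065,.16),rate=.15)
print(manip.get_width(),manip.get_contact_force(),manip.get_time())
# above box, level
manip.move_to((.515,.193,.16),tool(19.3)); print(manip.get_time(),manip.get_position())
shot('top','t2.png');shot('scene','s2.png')
o=np.zeros((480,800,3),np.uint8)
t=cv2.imread('pics/t2.png')[150:310,160:293];s=cv2.imread('pics/s2.png')[70:230,330:463]
cv2.imwrite('pics/c2.png',cv2.convertScaleAbs(np.hstack([cv2.resize(x,(399,480)) for x in(t,s)]),alpha=1.5))
E
```

```text
[-0.37257892 -0.26957393 -0.12278854] [ 0.52517833 -0.20678298  0.03665752]
0.013079784241921572 [-1.16711616 -0.50519588  5.72252868]
0.013018164065930442 [-0.94512491  0.57442781 -1.2710709 ] 4.6417
6.125 [0.51528376 0.1921949  0.15987402]
```

View pics/c2.png

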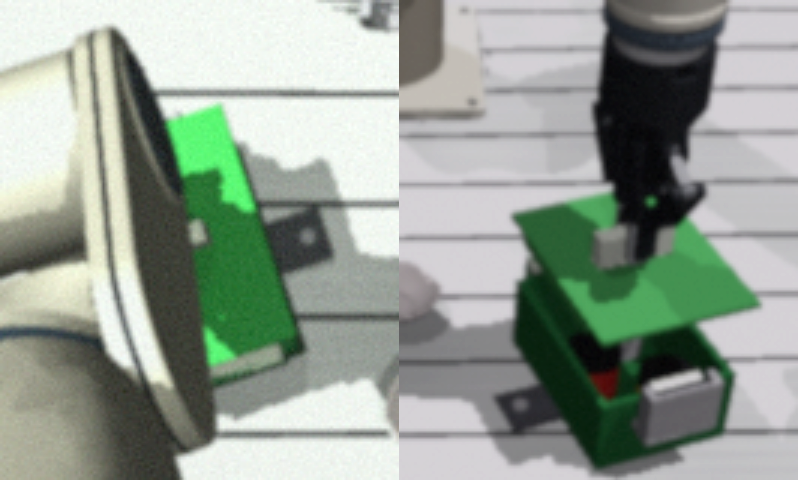

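The lid is held level above the box. The scene view shows its corners at about (368,141), (398,185) and (451,172). I'll compare the lid's offset in the grip using both views.

Run:
```python
from h import *
c=shot('top');s=shot('scene')
p=manip.get_position(); Rt=R.from_rotvec(manip.get_ee_rot()); L=(Rt*T0.inv()); print('lid rpy',L.as_euler('ZYX',degrees=True))
def gm(cam,x0,x1,y0,y1):
    h=cv2.cvtColor(cam['image'],cv2.COLOR_RGB2HSV); g=cv2.inRange(h,(45,80,30),(80,255,255)); m=np.zeros_like(g); m[y0:y1,x0:x1]=g[y0:y1,x0:x1]; return m
# lid edges in scene: fit lines on brighter-green contour; convert to lid frame
for nm,cam,box in(('s',s,(360,455,125,190)),('t',c,(210,265,180,275))):
    h=cv2.cvtColor(cam['image'],cv2.COLOR_RGB2HSV); m=gm(cam,*box); 
    ct=max(cv2.findContours(m,cv2.RETR_EXTERNAL,cv2.CHAIN_APPROX_NONE)[0],key=cv2.contourArea)[:,0]
    lo=p+L.apply([0,0,-G]); zt=lo[2]+.004
    P=np.array([L.inv().apply(plane(cam,u,v,zt)-lo)*1000 for u,v in ct])
    # corners: extreme edges in lid frame
    for nme,ax,sgn in(('+x',0,1),('-x',0,-1),('+y',1,1),('-y',1,-1)):
        e=(81,62.5)[ax]*sgn; k=abs(P[:,ax]-e)<7; o=1-ax; k&=abs(P[:,o])<(81,62.5)[o]-8
        if k.sum()>4: f=np.polyfit(P[k,o],P[k,ax],1); print(nm,nme,k.sum(),'offset',round(np.median(P[k,ax])-e,1),'slope deg',round(np.degrees(f[0]),1))
```

```text
lid rpy [ 1.92113968e+01 -7.66790882e-04 -3.20920692e-03]
s +x 34 offset 2.6 slope deg -2.6
s -x 11 offset 6.0 slope deg -0.8
s +y 28 offset -5.7 slope deg 0.0
s -y 22 offset -4.6 slope deg -2.3
t +x 18 offset -1.1 slope deg -3.2
t -x 30 offset 1.0 slope deg 4.3
t -y 70 offset -0.4 slope deg 0.6
```

```bash
cat >> h.py <<'E'
B=np.array([.512,.1925,.065]); YAW=19.3
def tcp(ex,ez,tilt,dy=0):
    L=lidR(YAW,tilt); return B+R.from_euler('z',YAW,degrees=True).apply([ex/1e3,dy/1e3,ez/1e3])+L.apply([.081,0,G])
def go(ex,ez,tilt,dy=0,rate=.1):
    manip.servo_line(tcp(ex,ez,tilt,dy),tool(YAW,tilt),rate=rate); return F()
def F():
    f=R.from_euler('z',-YAW,degrees=True).apply(manip.get_contact_force()); print('Fbox',f.round(1),'t',round(manip.get_time(),2)); return f
E
python3 - <<'E'
from h import *
F()
go(-58,40,12)
go(-58,15,12)
f0=go(-58,3,12,rate=.05)
go(-68,3,12,rate=.05)
s=shot('scene','s3.png');shot('top','t3.png')
t=cv2.imread('pics/t3.png')[180:300,170:270];s=cv2.imread('pics/s3.png')[120:240,345:445]
cv2.imwrite('pics/c3.png',cv2.convertScaleAbs(np.hstack([cv2.resize(x,(400,480),interpolation=cv2.INTER_CUBIC) for x in(t,s)]),alpha=1.5))
E
```

```text
Fbox [ 0.3 -0.7 -1.7] t 6.33
Fbox [-1.1 -0.7 -0.8] t 6.71
Fbox [-0.6  0.6 -1.4] t 7.11
Fbox [-1.1  0.1 -2. ] t 7.5
Fbox [ 0.1  1.3 -1.6] t 7.85
```

View pics/c3.png

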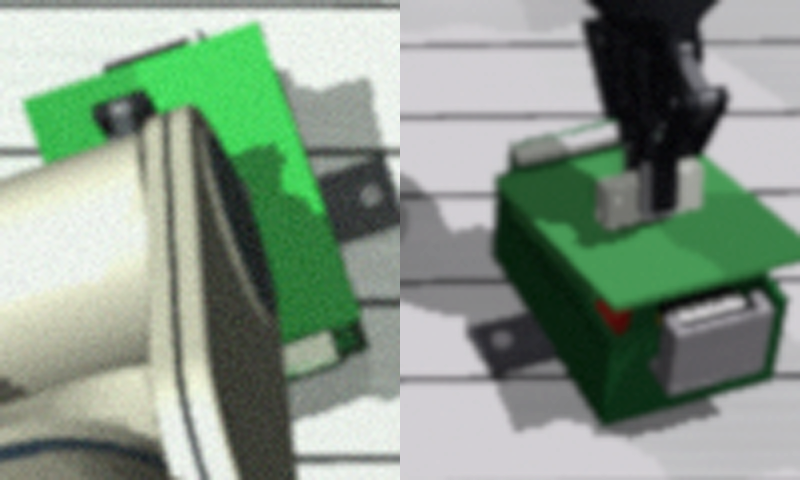

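The lid sits squarely over the box, with its end just in front of the lip: lid end corner near (360,322) in the left crop, lip at (310,350). I'll slide it in until it meets the back stop.

Run:
```python
from h import *
f0=F()
ex=-68
while ex>-84:
    ex-=1.0
    f=go(ex,3,12,rate=.03)-f0
    if f[0]>5 or abs(f[2])>8 or abs(f[1])>8: break
print(ex,tcp(ex,3,12)-manip.get_position())
```

```text
Fbox [-0.4 -0.1 -1.1] t 7.95
Fbox [-0.5  0.8 -1.6] t 8.2
Fbox [ 0.1 -0.2 -1.9] t 8.45
Fbox [ 0.2  0.8 -1.2] t 8.7
Fbox [-0.  -0.6 -1.3] t 8.95
Fbox [ 0.1  0.  -0.6] t 9.2
Fbox [ 0.4  0.3 -0.9] t 9.45
Fbox [ 0.1 -0.  -2.8] t 9.7
Fbox [-0.8  0.9 -1. ] t 9.95
Fbox [ 0.2  0.3 -0.6] t 10.2
Fbox [-0.3  0.4 -0.7] t 10.45
Fbox [-0.9 -0.5 -2.1] t 10.7
Fbox [ 1.  -0.1 -1.2] t 10.95
Fbox [ 1.2 -0.3 -1.9] t 11.2
Fbox [ 5.2  0.5 -2.7] t 11.45
-82.0 [-0.00109864 -0.00036389 -0.00049243]
```

Run:
```python
from h import *
ex=-81.8
f0=np.array([0,0,-1.4])
ez=3
while ez>-2:
    ez-=.75
    f=go(ex,ez,12,rate=.03)-f0
    if f[2]>4: break
print('ez',ez); ez+=.4
th=12
while th>4:
    th-=1.
    f=go(ex,ez,th,rate=.03)-f0
    if f[2]>5 or abs(f[0])>12: break
print('th',th,ez,manip.get_position()-tcp(ex,ez,th))
t=shot('top','t4.png');s=shot('scene','s4.png')
s=cv2.imread('pics/s4.png')[130:230,350:450]
cv2.imwrite('pics/c4.png',cv2.convertScaleAbs(cv2.resize(s,(500,500),interpolation=cv2.INTER_CUBIC),alpha=1.5))
```

```text
Fbox [ 4.6 -0.5 -0.7] t 11.7
Fbox [ 6.3 -0.6  1.3] t 11.95
Fbox [ 5.1 -0.7  0.3] t 12.2
Fbox [ 5.6 -0.9  1.8] t 12.45
Fbox [ 4.6 -0.7  5.5] t 12.7
ez -0.75
Fbox [ 5.3 -0.   6.3] t 12.95
th 11.0 -0.35 [0.00110784 0.000435   0.00068159]
```

View pics/c4.png

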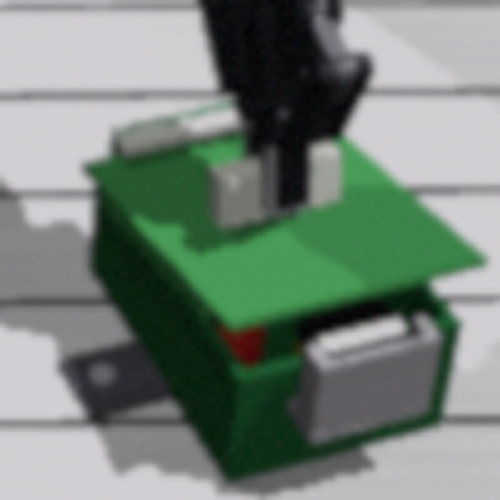

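The lid's end is tucked under the lip at the upper left, and its far end is clear above the latch. Now I'll tilt it down onto the roller.

Run:
```python
from h import *
ex=-81.5; ez=.3; th=11
go(ex,ez,th,rate=.03)
while th>4:
    th-=.75
    f=go(ex,ez,th,rate=.03); q=manip.get_torque(); print(round(th,2),np.round(R.from_euler('z',-YAW,degrees=True).apply(q),2))
    if f[2]>12 or abs(f[0])>14: break
```

```text
Fbox [5.2 0.1 2.9] t 13.3
Fbox [5.4 0.3 2.4] t 13.55
10.25 [ 0.01 -0.67 -0.03]
Fbox [ 6.4 -0.   1.9] t 13.8
9.5 [ 0.03 -0.78  0.01]
Fbox [5.8 0.4 2.8] t 14.05
8.75 [-0.03 -0.75 -0.01]
Fbox [5.3 0.1 2.4] t 14.3
8.0 [ 0.04 -0.69 -0.05]
Fbox [5.3 0.3 2. ] t 14.55
7.25 [ 0.01 -0.76  0.01]
Fbox [6.2 0.7 2.7] t 14.8
6.5 [-0.02 -0.68  0.  ]
Fbox [4.6 0.1 3.1] t 15.05
5.75 [-0.04 -0.68  0.  ]
Fbox [ 2.1 -0.4  8.1] t 15.3
5.0 [-0.01 -0.61 -0.04]
Fbox [ 1.4 -0.3 11. ] t 15.55
4.25 [-0.03 -0.56  0.01]
Fbox [4.4 0.7 5.4] t 15.8
3.5 [ 0.05 -0.62  0.  ]
```

Run:
```python
from h import *
ex=-81.5; ez=.3; th=3.5
while th>0.01:
    th-=.5
    f=go(ex,ez,th,rate=.03); q=manip.get_torque(); print(round(th,2),np.round(R.from_euler('z',-YAW,degrees=True).apply(q),2)[1])
    if f[2]>25 or abs(f[0])>20: break
d=manip.get_position()-tcp(ex,ez,th);print(d)
s=shot('scene','s5.png')
s=cv2.imread('pics/s5.png')[130:230,350:450]
cv2.imwrite('pics/c5.png',cv2.convertScaleAbs(cv2.resize(s,(500,500),interpolation=cv2.INTER_CUBIC),alpha=1.5))
```

```text
Fbox [5.4 1.  4.4] t 16.05
3.0 -0.58
Fbox [4.4 0.6 2.7] t 16.3
2.5 -0.63
Fbox [ 7.2 -0.5  2.5] t 16.55
2.0 -0.66
Fbox [ 9.1 -1.2 -3.2] t 16.8
1.5 -0.77
Fbox [ 9.5  0.1 -3.4] t 17.05
1.0 -0.77
Fbox [6.8 0.2 3.2] t 17.3
0.5 -0.63
Fbox [2.5 0.9 9.1] t 17.55
0.0 -0.49
[2.81701009e-04 8.88341196e-05 4.88466282e-04]
```

View pics/c5.png

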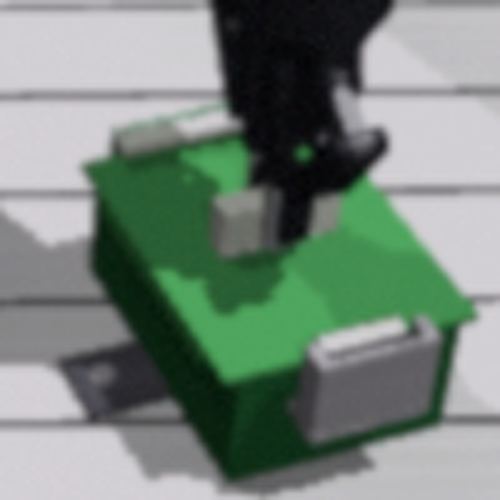

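The lid looks level with its end under the roller, and the force pattern shows the click at about 1.5°. I'll release, then press lightly near the latch end to confirm it is home.

Run:
```python
from h import *
manip.command_gripper(.06)
F(); Rz=R.from_euler('z',YAW,degrees=True)
manip.servo_line(manip.get_position()+[0,0,.06],rate=.15); f0=F()
manip.command_gripper(0)
for x in (58,-50):
    p=B+Rz.apply([x/1e3,0,0]); 
    manip.servo_line((*p[:2],.15),tool(YAW),rate=.15)
    z=.069+.022+.006; manip.servo_line((*p[:2],z),rate=.12)
    while z>.086:
        z-=.001; manip.servo_line((*p[:2],z),rate=.02); f=F()-f0
        if f[2]>(22 if x>0 else 8): break
    print('contact x',x,'tip z',manip.get_position()[2]-.022)
    manip.servo_line((*p[:2],.15),rate=.15)
manip.servo_line((.40,.0,.3),rate=.25)
c=shot('top','t6.png');shot('scene','s6.png')
t=cv2.imread('pics/t6.png')[180:300,170:270];s=cv2.imread('pics/s6.png')[130:250,345:445]
cv2.imwrite('pics/c6.png',cv2.convertScaleAbs(np.hstack([cv2.resize(x,(400,480),interpolation=cv2.INTER_CUBIC) for x in(t,s)]),alpha=1.5))
```

```text
Fbox [-0.1  0.3  0.1] t 18.11
Fbox [-0.2 -0.1 -0.1] t 18.66
Fbox [-0.7  0.1  0.1] t 20.64
Fbox [-0.4 -0.1  0.4] t 20.89
Fbox [-0.   0.3  0.3] t 21.14
Fbox [ 0.4 -0.   0.1] t 21.39
Fbox [-0.3  0.9  0.1] t 21.64
Fbox [-0.6 -0.   1.8] t 21.89
Fbox [-3.8 -0.5 10.9] t 22.14
Fbox [-6.5  0.3 20.2] t 22.39
Fbox [-10.5   0.9  28.1] t 22.64
contact x 58 tip z 0.06892709006017242
Fbox [ 0.3  0.4 -0.5] t 24.92
Fbox [-0.  -0.3 -0.7] t 25.17
Fbox [-0.  -0.1  1.1] t 25.42
Fbox [ 0.3 -0.1  0.4] t 25.67
Fbox [-0.5  0.3 -0.5] t 25.92
Fbox [0.6 0.6 2.2] t 26.17
Fbox [-3.5 -0.4 14.5] t 26.42
contact x -50 tip z 0.06898372536202169
```

View pics/c6.png

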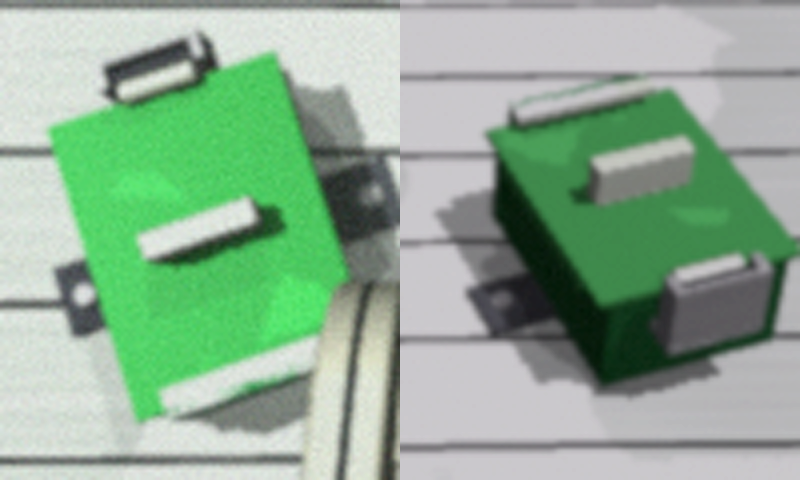

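Both views show the lid level, under the lip at one end and under the roller at the other. The probed top is 68.9 mm and 69.0 mm at the two ends, against 69 mm nominal. Handing in.

Run:
```python
from h import *
F(); manip.sign_off(); print(manip.get_time())
```

```text
Fbox [-0.1 -0.4  0.5] t 28.18
the job is handed in; nothing more can be done
the job is handed in; nothing more can be done
```

The box is closed and I handed the job in at about 28 s of the 51 s allowed; no verdict was reported. I gripped the lid by its handle, tilted it 12° and slid it under the lip to the back stop. Turning it down took the other end past the roller, and it clicked home at about 1.5°.

**Seating:** a light press with the fingertips after release found the lid's top at 68.9 mm near the latch end and 69.0 mm near the lip end (nominal 69). The last pictures show it level, under the lip and under the roller.

**Force:** the highest push I read was about 28 N, during the check press at the latch end. Turning the lid down past the latch, it peaked at about 11 N.

**Where checks disagreed or were missing:**
- The two cameras differed by about 2–5 mm sideways on the held lid, so I relied on the skirts dropping over the walls. I did not measure the final sideways position.
- The back stop was met about 1 mm further in than I had estimated.
- I did not re-measure the dish, rack and skewers at the end. The arm's path stayed clear of them and no stray contact showed in the force readings I took.

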